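# Load the ink cartridge in the carton coder and clamp it home

## Task

Load the carton coder: set the loose ink cartridge gently upright into the slot of its cradle while the clamp is open and let go of it, then swing the hinged clamp over and press its bar down until the cartridge is driven fully home and the clamp stays shut. Never force anything: the cradle's slot may sit a few millimetres to the side of where it is expected, so feel for it, and the clamp's pad is not always screwed out equally far, so feel for the stop. Leave the other things on the bench where they are.

Things in the scene. Friction and masses are not known exactly. Their poses are not given: they have to be found in the camera images.
- clamp_hinge (a point): Hinge axis of the clamp, on the coder, 72 mm beyond the seat point along its x and 67 mm above it; the axis runs along y. Same axes as the seat. The hinge cheeks, 58 mm apart over all, stand up to 11 mm above the axis.
- slot_mouth (a point): Point on the fixed coder, 22 mm above the seat point, at the height of the cradle's rim. The cradle: aluminium frame 98 (x) x 56 (y) mm with a 74.5 x 28.5 mm slot, mouth chamfered 1.5 mm. The frame slides along y on friction strips (about 6 N), so the slot's middle lies anywhere within 10 mm to either side (y) of this point; this is not in the reading but can be seen or felt. No offset along x.
- seat (a point): Point on the fixed coder at the level of the slot's floor when pressed home (26 mm above the bench), cradle in mid-travel. x: from the robot side towards the clamp's hinge; y left; z up. A sprung plate in the slot holds the cartridge about 7 mm above home; 7 N press it home, unclamped it springs back. Cartridge centre above this point: 36 mm set in, 29 mm home, 51 mm if standing on the rim.
- cartridge_center (a point): Centre (half-way up) of the ink cartridge: loose upright black plastic block, 70 (its x) x 26 (its y) x 58 mm tall, edges rounded 1 mm, white label patch on each long side, about 0.11 kg. Stands on the bench left or right of the coder; z up. Either end may point to the robot in the slot. Grip across the 26 mm and in the upper half, so that the fingertips stay above the cradle's rim.
- clamp_bar (a point): Centre of the clamp's handle bar, black, round, 14 mm thick and 70 mm long along y, at the free end of the clamp's steel arm (24 mm wide, 8 mm thick, on the line from hinge to bar), 145 mm from the hinge. Under the arm, 72 mm from the hinge, a 40 mm wide rubber pad on a screw spindle presses the middle of the cartridge's top; the screw is set anywhere from 0 to 10 mm out.
- clamp (a joint): Clamp angle, rad: 0 = arm level, bar on the robot's side; 1.57 = upright; 2.0 = fully open, leaning away from the robot. Starts open. Stiff hinge: stays where left, takes 6 N at the bar to move. The pad meets the cartridge at 0.1 to 0.24; it is home, hard on the stop, at 0 to 0.14 depending on the screw, which must be felt: 10 N at the bar get it home, over 25 N is too much.
- coder: The carton coder, screwed to the bench: grey base plate 250 (x) x 160 (y) x 12 mm from 105 mm in front of to 145 mm beyond its origin, which lies on the bench straight below the seat point; a grey housing 62 mm high beyond the hinge. Its x axis runs from the robot side to the hinge.
- jar: White round jar, 52 mm across, 75 mm tall, beside the coder. Not to be disturbed. Origin at its foot.
- carton: White carton, 50 x 50 x 95 mm tall, beside the coder. Not to be disturbed. Origin at its foot.
- tape: Brown cardboard ring (empty tape core), 90 mm across, 25 mm high, beside the coder. Not to be disturbed. Origin at its foot.
- stapler: Black stapler, 130 x 32 x 43 mm, near right. Not to be disturbed. Origin at its foot.
- jar_2: White round jar, 52 mm across, 75 mm tall, near left. Not to be disturbed. Origin at its foot.
- carton_2: Brown carton, 60 x 90 x 50 mm tall, near left. Not to be disturbed. Origin at its foot.

How it is judged:
On the way:
1. the cartridge stands in the slot, let go, on the sprung floor and not yet pressed home, with the clamp still open (horizontal distance between cartridge_center and seat below 0.014 m and angle between cartridge_center's own z axis and vertical below 0.08 rad and z of cartridge_center in the frame of seat between 0.033 and 0.04 m and value of joint clamp above 0.5 rad and contact force between the fingers and cartridge below 0.1 N), for 0.2 s.
At the end, for the whole second after the job is handed in: The cartridge stands upright (within 0.08 rad) in the slot, within 14 mm sideways of the seat point and no more than 1.7 mm above fully home, the clamp is shut (below 0.18 rad) and everything is at rest and released (horizontal distance between cartridge_center and seat below 0.014 m and angle between cartridge_center's own z axis and vertical below 0.08 rad and z of cartridge_center in the frame of seat below 0.0307 m and value of joint clamp below 0.18 rad and linear speed of cartridge below 0.01 m/s and velocity of joint clamp between -0.02 and 0.02 rad/s); the robot touches nothing.
It fails at once if the cartridge is jammed against the coder or crushed under the clamp (cartridge-to-coder contact forces over 90 N together) (contact force between cartridge and coder above 90 N).
It fails at once if the fingers push on the coder or its clamp with more than 35 N (contact force between the fingers and coder above 35 N).
It fails at once if a bystander is shifted by more than 20 mm (distance of any of jar, carton, tape, stapler, jar_2, carton_2 from where it was at the start of the episode above 0.02 m).
It also fails if it takes over 72 s, if anything falls off the work surface, if the arm or the gripper's body presses on something with over 40 N, if the wrist force passes 120 N, or if a joint passes its speed limit or range.

## Robot

A 6-joint arm with a two-finger parallel gripper is mounted at the origin on the work surface. World frame = base frame: x ahead of the robot, y to its left, z up, the work surface at z = 0. Lengths are in m, angles in rad, forces in N, time in s.
With the tool pointing down it reaches from about 0.35 to 0.875 m from the base axis. Payload 4.2 kg.
Tool frame: the origin (TCP) lies on the centre line of the jaws, within the pads' length; the fingertips stand 8 mm ahead of it and the grasp point (between the pads) lies 11 mm behind it; x points along the fingers, y is the direction in which the jaws open and shut, and the axes are right-handed (so a half turn about x gives the same grasp; the last joint's range is limited). The gripper opens to 87 mm and grips with 3 to 60 N. Pads are 19 mm wide; open, the fingers measure 117 mm over their backs; the gripper's body (75 mm by 190 mm) begins 51 mm behind the grasp point.
Start: joints at [1.534, 0.385, 0.008, 0, -1.194, -0.259], TCP at [0.182, 0.598, 0.231] pointing down, gripper open.
Joint ranges: [-3.14, 3.14], [-1.21, 2.06], [-1.07, 1.41], [-3.16, 2.05], [-2.99, -0.16], [-3.1, 3.1]. Speed limits (rad/s): [2.79, 2.79, 3.14, 3.14, 3.14, 3.14].

## Interface

Orientations are given as [roll, pitch, yaw] about the fixed x, y, z axes, in that order (R = Rz(yaw) Ry(pitch) Rx(roll)).
In Python, from station import * gives the robot as it stands.
- The arm moves only by the tool step_arm, never from a script. Its argument "moves" is text: rows parted by semicolons, each of 6 numbers parted by spaces: the shift along the tool's x, y, z in mm, then the turn, a rotation vector about the tool's x, y, z in rad. A call has 1 to 8 rows; each row is the pose to reach, as a shift and turn from the pose commanded when the call began, along the tool's axes at that moment; what a row does not reach only later rows make up. A row lasts 1/8 s, in which the tool goes at most 62.5 mm and 10.7 degrees, less where a joint would pass 70% of its speed; a pose out of reach is approached as far as the arm can. A call with a gripper value outside its range is refused whole. "fingers" is the finger opening in mm, from 0 to 87, set as the call begins (left out, the last holds). The fingers move at their own pace and stop on an object; the grip force is fixed at half the most. Time passes only in rows, so rows that repeat a pose let the fingers close. It gives the time, the measured TCP pose, the force and the opening at its end, in the units of the state.
- sense(): the state, without advancing time (a new reading comes with each control period).
- capture(name): name is "side" or "top"; returns a dict with "img" (480x640x3 uint8, red, green, blue), "range_z" (480x640 float32, m along the optical axis (not along the pixel's ray), 0 where there is no reading), "K" (3x3 intrinsics, pixels), "distortion" ([k1, k2, p1, p2, k3] as OpenCV has them; the pictures are not rectified), "world_from_camera" (4x4, takes a point from camera to world coordinates). Camera axes: x right, y up, looking along -z (the intrinsics and any distortion apply to the point x, -y, -z); pixel columns grow to the right and rows downward; lengths in m; the calibration is good to about 2 mm. A picture is of the moment at which its call begins.
- job_done(): hands the job in, once; it reports no verdict.
The state is a dict: "clock": time; "joints": joint angles; "joint_vel": joint speeds; "joint_torque": joint torques, N m; "ee_pos": TCP position; "tool_rot": TCP orientation; "wrist_force": force on the tool from outside, world axes, zero at the start; "torque": the same for the moment, N m; "grip_width": opening from 0.0 (shut) to 1.0 (fully open).
Only numpy, scipy, OpenCV 4.12 (cv2) and the standard library are available. Lean on these libraries where they do the work, as an engineer would, in place of code of your own. Each camera call takes 0.05 s, during which the arm holds its last target. There are 200 camera calls.

## Working session

There is one attempt and no reset: what is moved stays moved. The work goes in short steps, Python scripts to look and compute and a tool call to move; the robot and the scene stay as the last step left them, time stands still between calls to the robot, and variables do not carry over. Pictures are saved under pics/ and viewed, about 8 in all and at most 12, crops included, and the job is handed in when it is done.

Besides the shell and the picture viewer there is one more tool, called after "Call:" in YAML: its name, and indented under it one key for each argument. step_arm: Moves the arm, as the interface text tells. Its arguments: {"type":"object","properties":{"moves":{"type":"string"},"fingers":{"type":"number"}},"required":["moves"]}

```bash
ls; mkdir -p pics; python3 - <<'E'
from station import *
import cv2,numpy as np,pickle
s=sense();print(s)
d={n:capture(n) for n in("top","side")}
pickle.dump(d,open("d0.pkl","wb"))
for n in d:
    cv2.imwrite(f"pics/{n}0.png",d[n]["img"][:,:,::-1]);print(n,d[n]["K"],d[n]["distortion"],d[n]["world_from_camera"])
E
```

```text
pics
{'clock': 0.0, 'joints': array([ 1.53360492e+00,  3.85551500e-01,  6.61142782e-03, -5.51574683e-04,
       -1.19400120e+00, -2.58622795e-01]), 'joint_vel': array([-0.00026132, -0.00124319,  0.00027064,  0.00149678,  0.00027953,
       -0.00095357]), 'joint_torque': array([ 8.60521159e-04, -3.90666282e+01,  1.87398505e+01,  4.21958819e+00,
        1.09312608e-02, -1.91506911e-04]), 'ee_pos': array([0.18198176, 0.59729208, 0.22944921]), 'tool_rot': array([ 1.59491194,  1.56859097, -1.84269841]), 'wrist_force': array([0.14295432, 0.1725647 , 0.86003201]), 'torque': array([-0.00544143, -0.01494552, -0.02841487]), 'grip_width': 0.9978134025569171}
top [[502.25714139   0.         321.90232015]
 [  0.         502.25714139 242.30890113]
 [  0.           0.           1.        ]] [-0.13107529  0.          0.          0.          0.        ] [[-1.92333053e-02  9.87710271e-01 -1.55108029e-01  2.63097790e-01]
 [-9.99814543e-01 -1.91524460e-02  2.01582570e-03  3.84864644e-02]
 [-9.79646395e-04  1.55118034e-01  9.87895458e-01  1.42121791e+00]
 [ 0.00000000e+00  0.00000000e+00  0.00000000e+00  1.00000000e+00]]
side [[461.72529568   0.         327.05630786]
 [  0.         461.72529568 244.4532417 ]
 [  0.           0.           1.        ]] [-0.0791648  0.         0.         0.         0.       ] [[-0.9983763   0.03580439 -0.04430372  0.40035929]
 [-0.05571145 -0.77588375  0.62841121  0.67080592]
 [-0.01187466  0.62985908  0.77661866  0.85275777]
 [ 0.          0.          0.          1.        ]]
```

View pics/top0.png

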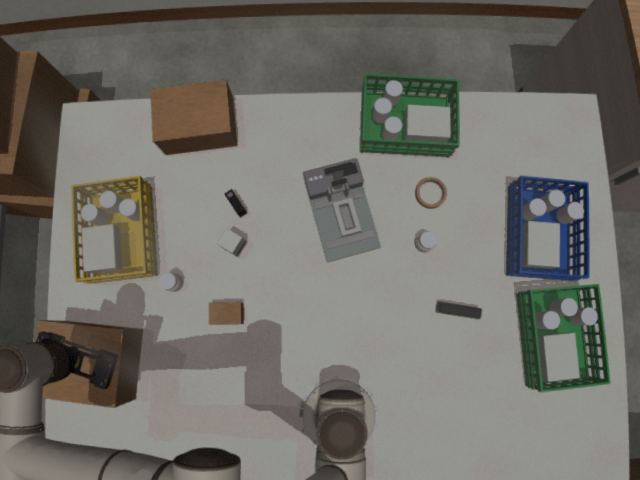

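View pics/side0.png

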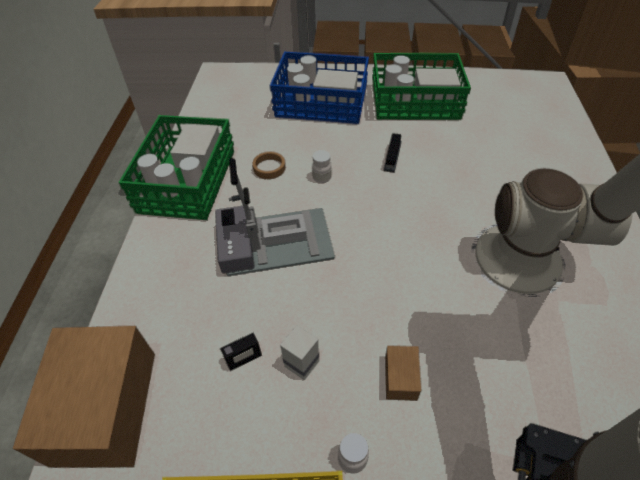

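Top view: cartridge at about (236,202), white carton next to it (232,240), coder plate from (305,165) to (380,255) with slot near (347,217). The clamp is open, at (340,185). I'll measure these from depth and colour.

```bash
cat > h.py <<'E'
import numpy as np,cv2
def rays(d,uv):
    p=cv2.undistortPoints(np.asarray(uv,float).reshape(-1,1,2),d["K"],np.array(d["distortion"],float)).reshape(-1,2)
    c=np.c_[p[:,0],-p[:,1],-np.ones(len(p))]
    T=d["world_from_camera"];return T[:3,3],c@T[:3,:3].T
def onplane(d,uv,z):
    o,r=rays(d,uv);return o+r*((z-o[2])/r[:,2])[:,None]
def cloud(d):
    v,u=np.mgrid[:480,:640];o,r=rays(d,np.stack([u,v],-1).reshape(-1,2))
    return (o+r*d["range_z"].reshape(-1,1)).reshape(480,640,3)
def rect(P):
    (c,s,a)=cv2.minAreaRect((P[:,:2]*1000).astype(np.float32));return np.round(c,1),np.round(s,1),round(a,1)
E
python3 - <<'E'
import pickle,numpy as np,cv2
from h import *
D=pickle.load(open("d0.pkl","rb"))
for n in D:
    d=D[n];C=cloud(d);X,Y,Z=C[...,0],C[...,1],C[...,2];img=d["img"].astype(int)
    ok=d["range_z"]>0
    print(n,"bench z",np.median(Z[ok&(abs(Z)<.02)]))
    if n=="top":
        w=np.s_[150:265,215:395]
        cv2.imwrite("pics/crop.png",cv2.resize(d["img"][w][:,:,::-1],None,fx=4.4,fy=4.4,interpolation=cv2.INTER_CUBIC))
    reg={"cart":np.s_[180:225,215:255] if n=="top" else np.s_[325:375,215:268],"coder":np.s_[150:270,295:390] if n=="top" else np.s_[190:285,205:340]}
    def big(m):
        k,l,s,_=cv2.connectedComponentsWithStats(m.astype(np.uint8));return l==1+np.argmax(s[1:,4])
    for k,(lo,hi) in {"cart":(.05,.066),"coder":(.006,.018)}.items():
        m=np.zeros((480,640),bool);m[reg[k]]=True
        m&=ok&(Z>lo)&(Z<hi)
        m=big(m);P=C[m];print(k,m.sum(),rect(P),np.median(P[:,2]))
    m=np.zeros((480,640),bool);m[reg["coder"]]=True
    m&=ok&(Z>.042)&(Z<.054);m=big(m);print("rim",m.sum(),rect(C[m]),np.median(C[m][:,2]))
    for nm,u,v in [("jar",*((427,238) if n=="top" else (321,160))),("carton",*((232,238) if n=="top" else (299,348)))]: print(nm,C[v,u])
E
```

```text
top bench z -0.00046346346951198214
cart 229 (array([599.5, 279.3]), array([72. , 25.8]), 33.4) 0.057418666645993266
coder 2423 (array([539.4, -28.6]), array([190. , 161.6]), 14.1) 0.011840166395507445
rim 425 (array([551.1, -33.8]), array([98.8, 56.8]), 14.3) 0.047429506129964105
jar [ 0.48090121 -0.25169907  0.07445649]
carton [0.48810811 0.27759788 0.09279589]
side bench z 0.00019643586874384944
cart 534 (array([600. , 280.9]), array([70.7, 28.2]), 32.2) 0.058105667407254646
coder 2490 (array([572.2, -20.3]), array([258.9, 163.7]), 14.5) 0.012121184421751308
rim 580 (array([550.4, -33.5]), array([98.2, 59.9]), 13.6) 0.04750130749916576
jar [ 0.47555705 -0.23387702  0.07617699]
carton [0.48084852 0.29783234 0.09252784]
```

View pics/crop.png

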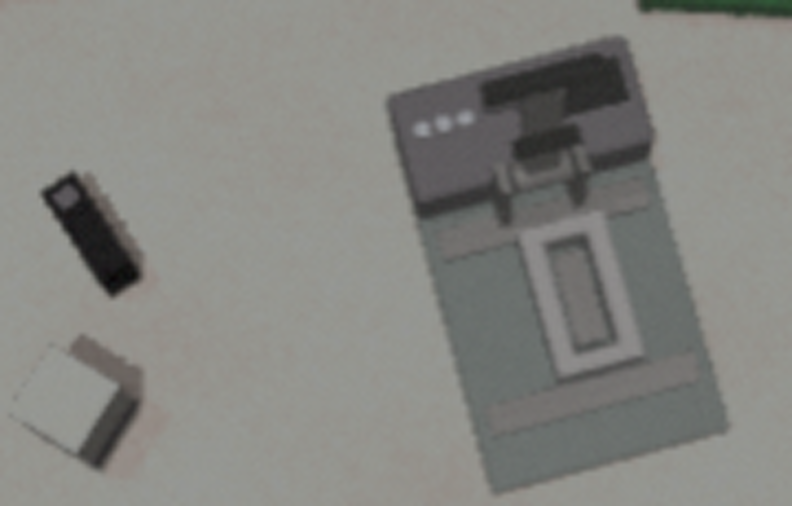

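```bash
cat > p.py <<'E'
import sys,numpy as np
from scipy.spatial.transform import Rotation as R
from station import *
def plan(pos,a,tilt=0):
    "shift (mm) and turn in tool axes to reach world pos, tool down, tool y at angle a (deg)"
    s=sense();M=R.from_euler("xyz",s["tool_rot"]);a=np.radians(a)
    best=None
    for b in(a,a+np.pi):
        y=np.array([np.cos(b),np.sin(b),0]);x=np.array([0,0,-1.]);T=R.from_matrix(np.c_[x,y,np.cross(x,y)])
        v=(M.inv()*T).as_rotvec()
        if best is None or np.linalg.norm(v)<np.linalg.norm(best): best=v
    print("clock",s["clock"],"ee",s["ee_pos"].round(4),"F",s["wrist_force"].round(2),"grip",round(s["grip_width"]*87,1),"j",s["joints"].round(2))
    print("shift",(M.inv().apply(np.array(pos)-s["ee_pos"])*1000).round(1),"turn",best.round(4),"ydir",M.as_matrix()[:,1].round(3))
if __name__=="__main__": plan([float(t) for t in sys.argv[1:4]],float(sys.argv[4]))
E
python3 p.py .600 .280 .12 123
```

```text
clock 0.1 ee [0.182  0.5974 0.2296] F [-0.49  0.01 -0.73] grip 87.2 j [ 1.53  0.39  0.01 -0.   -1.19 -0.26]
shift [ 110.   181.5 -492.4] turn [-8.719e-01  8.000e-04 -1.900e-03] ydir [-0.292 -0.957  0.002]
```

Call:
step_arm:
  moves: "20 45 -123 -0.17 0 0;40 91 -246 -0.35 0 0;60 136 -369 -0.52 0 0;80 181 -492 -0.7 0 0;80 181 -492 -0.872 0 0;80 181 -492 -0.872 0 0;80 181 -492 -0.872 0 0;80 181 -492 -0.872 0 0"
  fingers: 60

```text
clock: 1.1
ee_pos: [0.5737, 0.3007, 0.1551]
tool_rot: [-0.059, 1.57, -2.624]
wrist_force: [0.2, 0.3, -0.3]
grip_width: 0.69
```

```bash
python3 p.py .600 .280 .034 123
```

```text
clock 1.1 ee [0.5737 0.3007 0.1551] F [ 0.21  0.27 -0.33] grip 60.0 j [ 0.73  0.48 -0.04 -0.   -1.06  1.42]
shift [121.1  31.7 -10.8] turn [0.0004 0.0007 0.    ] ydir [ 0.545 -0.838 -0.   ]
```

Call:
step_arm:
  moves: "0 0 0 0 0 0;0 0 0 0 0 0"

```text
clock: 1.35
ee_pos: [0.5723, 0.3017, 0.1552]
tool_rot: [-0.046, 1.569, -2.612]
wrist_force: [0.1, -0.0, 0.8]
grip_width: 0.692
```

```bash
python3 p.py .600 .280 .034 123
```

```text
clock 1.35 ee [0.5723 0.3017 0.1552] F [ 0.08 -0.02  0.78] grip 60.2 j [ 0.73  0.48 -0.04 -0.   -1.06  1.41]
shift [121.1  33.3 -11.5] turn [-0.0007  0.0013  0.0001] ydir [ 0.544 -0.839 -0.   ]
```

Call:
step_arm:
  moves: "0 33 -11.5 0 0 0;0 33 -11.5 0 0 0;50 33 -11.5 0 0 0;80 33 -11.5 0 0 0;105 33 -11.5 0 0 0;121 33 -11.5 0 0 0;121 33 -11.5 0 0 0;121 33 -11.5 0 0 0"

```text
clock: 2.35
ee_pos: [0.6006, 0.2817, 0.0361]
tool_rot: [3.095, 1.569, 0.531]
wrist_force: [-0.3, -0.7, 0.5]
grip_width: 0.688
```

```bash
python3 p.py .600 .280 .034 123; python3 - <<'E'
from station import *
import cv2
d=capture("side");cv2.imwrite("pics/s1.png",cv2.resize(d["img"][270:400,170:340,::-1],None,fx=4.5,fy=4.5,interpolation=2))
E
```

```text
clock 2.35 ee [0.6006 0.2817 0.0361] F [-0.3  -0.73  0.5 ] grip 59.9 j [ 0.68  0.63 -0.11  0.   -0.83  1.47]
shift [2.1 1.1 1.4] turn [ 0.0012 -0.0023 -0.0001] ydir [ 0.546 -0.838  0.   ]
```

View pics/s1.png

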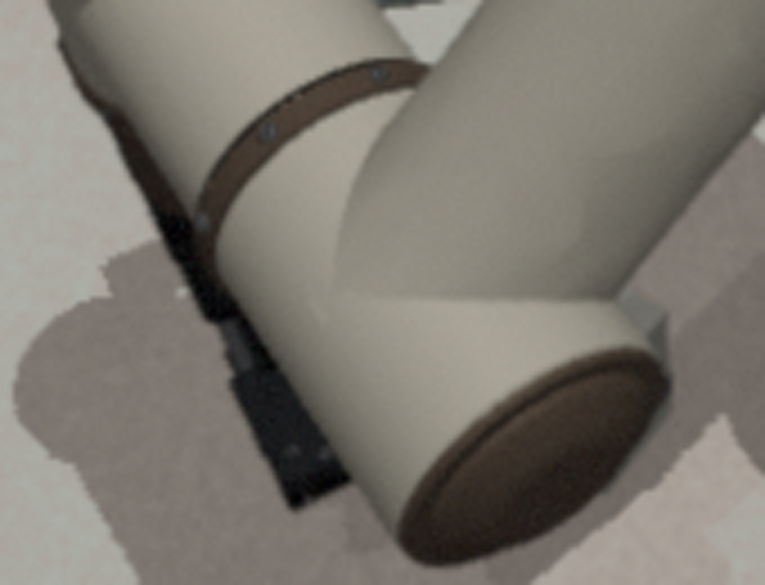

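The wrist hides the cartridge (only a finger shows at about (270,420)), and there is no contact force. Closing.

Call:
step_arm:
  moves: "1.5 1 1 0 0 0;1.5 1 1 0 0 0;1.5 1 1 0 0 0;1.5 1 1 0 0 0;1.5 1 1 0 0 0;1.5 1 1 0 0 0;1.5 1 1 0 0 0;1.5 1 1 0 0 0"
  fingers: 0

```text
clock: 3.4
ee_pos: [0.5999, 0.2794, 0.0334]
tool_rot: [2.565, 1.571, -0.0]
wrist_force: [0.2, -0.3, 1.1]
grip_width: 0.296
```

```bash
python3 p.py .600 .280 .2 123
```

```text
clock 3.4 ee [0.5999 0.2794 0.0334] F [ 0.25 -0.29  1.12] grip 25.8 j [ 0.68  0.63 -0.12  0.   -0.83  1.47]
shift [-166.6   -0.4   -0.4] turn [ 0.0003 -0.0001 -0.    ] ydir [ 0.545 -0.838  0.   ]
```

Call:
step_arm:
  moves: "-30 0 0 0 0 0;-80 0 0 0 0 0;-120 0 0 0 0 0;-120 0 0 0 0 0;-120 0 0 0 0 0"

```text
clock: 4.03
ee_pos: [0.599, 0.279, 0.1523]
tool_rot: [-0.318, 1.569, -2.884]
wrist_force: [0.5, 0.6, -0.8]
grip_width: 0.295
```

```bash
python3 p.py .5 .12 .153 104;python3 p.py .5507 -.0336 .153 104
```

```text
clock 4.025 ee [0.599  0.279  0.1523] F [ 0.47  0.61 -0.81] grip 25.7 j [ 0.68  0.5  -0.   -0.   -1.07  1.47]
shift [ -0.4  79.5 169.6] turn [3.314e-01 2.000e-03 3.000e-04] ydir [ 0.544 -0.839 -0.001]
clock 4.025 ee [0.599  0.279  0.1523] F [ 0.47  0.61 -0.81] grip 25.7 j [ 0.68  0.5  -0.   -0.   -1.07  1.47]
shift [ -0.4 235.9 210.7] turn [3.314e-01 2.000e-03 3.000e-04] ydir [ 0.544 -0.839 -0.001]
```

Call:
step_arm:
  moves: "0 20 45 0.1 0 0;0 45 95 0.2 0 0;0 65 140 0.331 0 0;0 80 170 0.331 0 0;0 130 183 0.331 0 0;0 180 196 0.331 0 0;0 220 207 0.331 0 0;0 236 211 0.331 0 0"

```text
clock: 5.03
ee_pos: [0.5507, -0.0355, 0.1514]
tool_rot: [-0.091, 1.567, -2.99]
wrist_force: [-0.2, 0.9, -0.6]
grip_width: 0.299
```

Call:
step_arm:
  moves: "0 0 0 0 0 0;0 0 0 0 0 0;0 0 0 0 0 0"

```text
clock: 5.4
ee_pos: [0.5512, -0.0324, 0.1532]
tool_rot: [-0.41, 1.57, 2.978]
wrist_force: [1.0, -0.2, -1.2]
grip_width: 0.295
```

```bash
python3 p.py .5507 -.0336 .1 104; python3 - <<'E'
from station import *
import cv2
for n,w in(("side",(150,300,190,370)),("top",(140,270,270,410))):
    d=capture(n);cv2.imwrite(f"pics/{n}2.png",cv2.resize(d["img"][w[0]:w[1],w[2]:w[3],::-1],None,fx=4,fy=4,interpolation=2))
E
```

```text
clock 5.4 ee [ 0.5512 -0.0324  0.1532] F [ 1.03 -0.25 -1.2 ] grip 25.7 j [ 0.23  0.33 -0.28 -0.   -0.96  1.58]
shift [53.2  1.   0.7] turn [0.0025 0.0003 0.0001] ydir [ 0.244 -0.97  -0.   ]
```

View pics/side2.png

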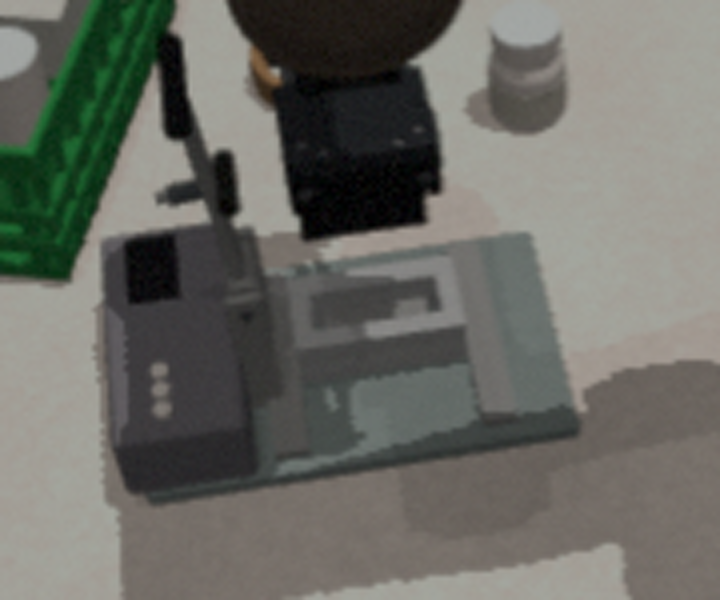

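```bash
python3 - <<'E'
import pickle,numpy as np
from h import *
D=pickle.load(open("d0.pkl","rb"));f=lambda P,u0,v0,s:[(u0+a/s,v0+b/s) for a,b in P]
a=np.radians(14);X=np.array([np.cos(a),np.sin(a)]);Y=np.array([-X[1],X[0]]);o=np.array([.5507,-.0336])
def show(n,P): print(n,((P[:,:2]-o)@np.c_[X,Y]*1000).round(1).tolist())
show("cart bottom",onplane(D["side"],f([(303,240),(428,222)],190,150,4),.119))
show("frame top view",onplane(D["top"],f([(518,230),(603,212),(642,355),(560,380)],215,150,4.4),.048))
show("slot top view",onplane(D["top"],f([(543,240),(588,232),(619,343),(576,357)],215,150,4.4),.048))
show("slot side now",onplane(D["side"],f([(308,290),(437,276),(440,312),(310,334)],190,150,4),.048))
E
```

```text
cart bottom [[34.8, 11.9], [-34.3, 12.2]]
frame top view [[48.7, 25.7], [46.0, -29.8], [-49.8, -28.6], [-51.7, 25.8]]
slot top view [[38.3, 12.1], [35.9, -17.1], [-38.6, -16.6], [-40.1, 12.1]]
slot side now [[37.1, -15.9], [-38.8, -11.7], [-36.3, 16.4], [39.6, 18.2]]
```

Call:
step_arm:
  moves: "30 1 0.7 0 0 0;55 1 0.7 0 0 0;65 1 0.7 0 0 0;65 1 0.7 0 0 0;65 1 0.7 0 0 0"

```text
clock: 6.12
ee_pos: [0.5519, -0.0344, 0.0894]
tool_rot: [2.982, 1.569, 0.086]
wrist_force: [0.3, -0.4, -0.8]
grip_width: 0.297
```

```bash
python3 p.py .5507 -.0336 .0664 104
```

```text
clock 6.125 ee [ 0.5519 -0.0344  0.0894] F [ 0.35 -0.43 -0.82] grip 25.9 j [ 0.23  0.41 -0.36  0.   -0.81  1.59]
shift [23. -1.  1.] turn [ 0.0014 -0.0021 -0.0003] ydir [ 0.243 -0.97   0.   ]
```

Call:
step_arm:
  moves: "3 -0.5 1 0 0 0;5 -0.5 1 0 0 0;7 -0.5 1 0 0 0;9 -0.5 1 0 0 0;10 -0.5 1 0 0 0;11 -0.5 1 0 0 0;12 -0.5 1 0 0 0"

```text
clock: 7.0
ee_pos: [0.55, -0.0344, 0.0763]
tool_rot: [-2.984, 1.571, 0.403]
wrist_force: [0.2, -0.1, -0.9]
grip_width: 0.298
```

It has gone below rim height with no force, so it is entering the slot. Continuing slowly.

Call:
step_arm:
  moves: "1.5 0 0 0 0 0;3 0 0 0 0 0;4.5 0 0 0 0 0;6 0 0 0 0 0;7 0 0 0 0 0;8 0 0 0 0 0;8 0 0 0 0 0"

```text
clock: 7.88
ee_pos: [0.5499, -0.0344, 0.0682]
tool_rot: [0.014, 1.571, -2.883]
wrist_force: [0.0, 0.1, -1.0]
grip_width: 0.295
```

```bash
python3 p.py .5507 -.0336 .0664 104
```

```text
clock 7.875 ee [ 0.5499 -0.0344  0.0682] F [ 0.02  0.1  -0.95] grip 25.6 j [ 0.23  0.43 -0.38  0.   -0.76  1.58]
shift [ 1.8 -0.6 -1. ] turn [ 0.0009  0.0002 -0.    ] ydir [ 0.243 -0.97   0.   ]
```

Call:
step_arm:
  moves: "0.7 0 0 0 0 0;1.3 0 0 0 0 0;1.8 0 0 0 0 0;1.8 0 0 0 0 0"

```text
clock: 8.38
ee_pos: [0.55, -0.0344, 0.0667]
tool_rot: [2.762, 1.571, -0.134]
wrist_force: [-0.6, 0.2, 0.7]
grip_width: 0.298
```

Call:
step_arm:
  moves: "0.4 0 0 0 0 0;0.4 0 0 0 0 0;0.4 0 0 0 0 0;0.4 0 0 0 0 0;0.4 0 0 0 0 0"
  fingers: 50

```text
clock: 9.0
ee_pos: [0.55, -0.0344, 0.0661]
tool_rot: [-3.125, 1.571, 0.262]
wrist_force: [-0.2, 1.5, 0.5]
grip_width: 0.572
```

Call:
step_arm:
  moves: "-20 0 0 0 0 0;-60 0 0 0 0 0;-100 0 0 0 0 0;-140 0 60 0 0 0;-180 0 120 0 0 0;-180 0 180 0 0 0;-180 0 180 0 0 0;-180 0 180 0 0 0"
  fingers: 50

```text
clock: 10.0
ee_pos: [0.3752, -0.0782, 0.2467]
tool_rot: [3.061, 1.569, 0.164]
wrist_force: [0.9, -0.5, 0.5]
grip_width: 0.572
```

```bash
python3 - <<'E'
from station import *
import cv2,pickle,numpy as np
from h import *
s=sense();print(s["clock"],s["ee_pos"],s["wrist_force"],s["grip_width"])
d=capture("side");pickle.dump(d,open("d3.pkl","wb"))
cv2.imwrite("pics/s3.png",cv2.resize(d["img"][130:290,180:380,::-1],None,fx=4,fy=3.75,interpolation=2))
C=cloud(d);P=C[190:285,205:340].reshape(-1,3);v=P[(np.hypot(P[:,0]-.5507,P[:,1]+.0336)<.05)&(P[:,2]>.07)&(P[:,2]<.11)]
m=v[v[:,2]>np.percentile(v[:,2],50)-.003];print(len(v),np.percentile(v[:,2],[10,50,90]),rect(m))
E
```

```text
10.0 [ 0.37521133 -0.07818075  0.24671193] [ 0.87182483 -0.45537829  0.46560543] 0.5721587053330679
463 [0.07450253 0.09057286 0.09356219] (array([549.7, -33.2]), array([69.9, 30.6]), 13.6)
```

View pics/s3.png

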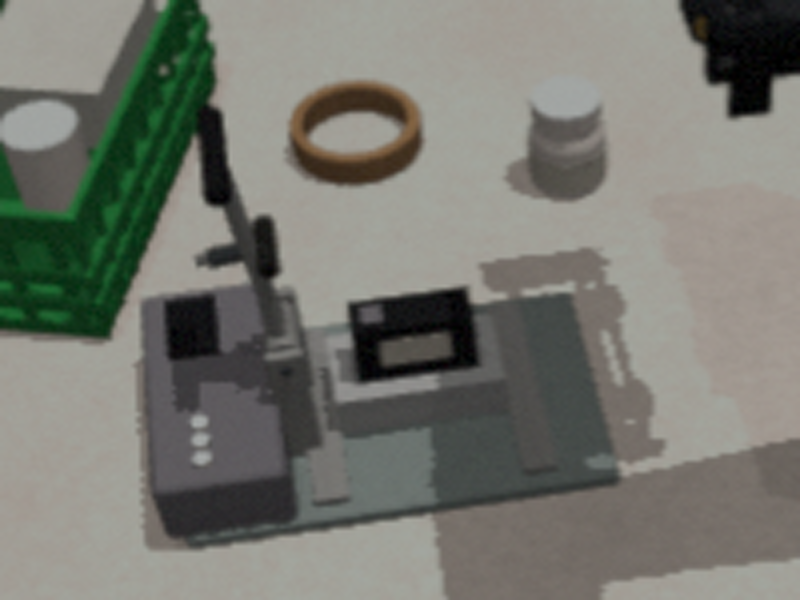

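The cartridge stands upright in the slot (crop (415,335)), let go, with its top at z≈0.0906 as expected. The clamp bar is at crop (213,155). Next I'll measure the bar and hinge.

```bash
python3 - <<'E'
import pickle
from h import *
d=pickle.load(open("d3.pkl","rb"));C=cloud(d);img=d["img"].astype(int)
D0=pickle.load(open("d0.pkl","rb"))
o=np.array([.5502,-.0335]);a=np.radians(14);B=np.array([[np.cos(a),-np.sin(a)],[np.sin(a),np.cos(a)]])
for n,dd in(("side",d),("top",D0["top"])):
    C=cloud(dd);img=dd["img"].astype(int);L=((C[...,:2]-o)@B*1000);Z=C[...,2]*1000
    m=(dd["range_z"]>0)&(Z>175)&(L[...,0]>90)&(L[...,0]<180)&(abs(L[...,1])<90)
    m2=m&(Z>205)&(img.max(2)<60)
    for q in(m,m2): print(n,q.sum(),"local x",np.percentile(L[q][:,0],[5,50,95]).round(1),"y",np.percentile(L[q][:,1],[2,50,98]).round(1),"z",np.percentile(Z[q],[5,50,95]).round(1))
    h=(dd["range_z"]>0)&(Z>95)&(Z<110)&(L[...,0]>40)&(L[...,0]<100)&(abs(L[...,1])<50)
    print("cheeks",h.sum(),np.percentile(L[h],[5,50,95],axis=0).round(1).tolist())
E
python3 p.py .5502 -.0335 .3 104
```

```text
side 47 local x [90.1 91.6 93.6] y [-22.3  14.   41.3] z [237.3 242.9 245. ]
side 33 local x [90.1 91.  92.9] y [-22.9   4.   41.1] z [239.3 243.2 245. ]
cheeks 142 [[63.0, -16.6], [69.8, 19.2], [81.2, 36.0]]
top 32 local x [90.4 91.6 94.2] y [-24.4   5.2  38.4] z [237.8 241.9 244.7]
top 20 local x [90.4 91.1 93.1] y [-24.6   3.2  35.6] z [238.9 242.1 244.8]
cheeks 115 [[63.0, -20.1], [69.7, 7.9], [79.4, 33.9]]
clock 10.05 ee [ 0.3761 -0.078   0.2464] F [0.18 0.09 0.07] grip 49.9 j [ 0.22 -0.06 -0.5   0.   -1.13  1.59]
shift [ -53.4   -0.8 -179.8] turn [ 0.001  -0.0014 -0.0003] ydir [ 0.243 -0.97   0.   ]
```

```bash
python3 - <<'E'
import pickle
from h import *
o=np.array([.5502,-.0335]);a=np.radians(14);B=np.array([[np.cos(a),-np.sin(a)],[np.sin(a),np.cos(a)]])
for n,f in(("side","d3.pkl"),("top","d0.pkl")):
    dd=pickle.load(open(f,"rb"));dd=dd if n=="side" else dd["top"]
    C=cloud(dd);L=((C[...,:2]-o)@B*1000);Z=C[...,2]*1000
    for lo in(120,150,175,205,225):
        q=(dd["range_z"]>0)&(Z>lo)&(Z<lo+30)&(L[...,0]>20)&(L[...,0]<180)&(abs(L[...,1])<90)
        if q.sum(): print(n,lo,q.sum(),"x",np.percentile(L[q][:,0],[2,50,98]).round(1),"y",np.percentile(L[q][:,1],[2,50,98]).round(1),"z",np.percentile(Z[q],[2,50,98]).round(1))
E
```

```text
side 120 51 x [71.2 75.  80.8] y [-1.9 17.1 20. ] z [120.4 132.8 149.3]
side 150 189 x [ 65.2  76.3 105.5] y [-12.2  11.4  26.8] z [153.4 169.2 178. ]
side 175 60 x [77.  80.2 86.4] y [-1.5 16.5 19.3] z [175.3 190.6 204.4]
side 205 28 x [79.9 81.6 88.2] y [-2.2 17.2 41.4] z [206.1 212.1 234.5]
side 225 186 x [80.4 86.5 93.5] y [-24.5  13.1  41.4] z [234.6 243.1 245.9]
top 120 14 x [71.3 72.9 73.5] y [-2.1  7.5 17.3] z [121.4 126.8 132. ]
top 150 92 x [65.5 71.7 80.1] y [-12.6   7.3  25.7] z [162.4 169.6 178.2]
top 175 44 x [69.7 78.8 83.1] y [-4.9  6.9 18.9] z [175.5 189.2 203.3]
top 205 40 x [79.7 81.7 85.1] y [-6.8  6.5 23.8] z [206.  217.2 234.8]
top 225 166 x [80.1 85.7 93.8] y [-25.9   6.6  39.9] z [230.4 242.2 247. ]
```

```bash
cat > l.py <<'E'
import sys,numpy as np
from p import plan
a=np.radians(14)
x,y,z=[float(t)/1000 for t in sys.argv[1:4]]
plan([.5502+x*np.cos(a)-y*np.sin(a),-.0335+x*np.sin(a)+y*np.cos(a),z],104)
E
python3 l.py 112 -21 290
```

```text
clock 10.05 ee [ 0.3761 -0.078   0.2464] F [0.18 0.09 0.07] grip 49.9 j [ 0.22 -0.06 -0.5   0.   -1.13  1.59]
shift [ -43.2   20.3 -291.8] turn [ 0.001  -0.0014 -0.0003] ydir [ 0.243 -0.97   0.   ]
```

Call:
step_arm:
  moves: "-45 20 0 0 0 0;-48 20 -60 0 0 0;-48 20 -120 0 0 0;-48 20 -180 0 0 0;-48 20 -240 0 0 0;-48 20 -292 0 0 0;-48 20 -292 0 0 0;-48 20 -292 0 0 0"
  fingers: 0

```text
clock: 11.05
ee_pos: [0.664, -0.0264, 0.2919]
tool_rot: [-0.01, 1.568, -2.906]
wrist_force: [-0.6, -0.8, 0.8]
grip_width: 0.006
```

```bash
python3 l.py 112 -21 232
```

```text
clock 11.05 ee [ 0.664  -0.0264  0.2919] F [-0.62 -0.82  0.77] grip 0.5 j [ 0.2   0.42  0.22  0.   -1.37  1.61]
shift [59.9  0.4 -0. ] turn [0.0011 0.0033 0.    ] ydir [ 0.243 -0.97  -0.   ]
```

Call:
step_arm:
  moves: "30 0 0 0 0 0;60 0 0 0 0 0;60 0 0 0 0 0;60 0 6 0 0 0;60 0 12 0 0 0;60 0 18 0 0 0;60 0 24 0 0 0;60 0 30 0 0 0"

```text
clock: 12.05
ee_pos: [0.6378, -0.0334, 0.2377]
tool_rot: [2.992, 1.558, 0.097]
wrist_force: [6.1, 1.4, 1.2]
grip_width: 0.003
```

Call:
step_arm:
  moves: "0 0 9 0 0 0;2 0 18 0 0 0;4 0 28 0 0 0;7 0 37 0 0 0;10 0 46 0 0 0;14 0 55 0 0 0;19 0 64 0 0 0;23 0 72 0 0 0"

```text
clock: 13.05
ee_pos: [0.5674, -0.0512, 0.2148]
tool_rot: [2.936, 1.56, 0.041]
wrist_force: [4.8, 0.2, 3.6]
grip_width: 0.001
```

Call:
step_arm:
  moves: "6 0 8 0 0 0;12 0 15 0 0 0;18 0 22 0 0 0;18 0 22 0 0 0;18 0 22 0 0 0"

```text
clock: 13.68
ee_pos: [0.5422, -0.057, 0.1921]
tool_rot: [-0.089, 1.568, -2.986]
wrist_force: [3.4, -1.2, -1.5]
grip_width: 0.006
```

```bash
python3 l.py -29 7 250;  python3 - <<'E'
from station import *
import cv2,pickle
d=capture("side");pickle.dump(d,open("d4.pkl","wb"))
cv2.imwrite("pics/s4.png",cv2.resize(d["img"][130:290,180:380,::-1],None,fx=4,fy=3.75,interpolation=2))
E
```

```text
clock 13.675 ee [ 0.5422 -0.057   0.1921] F [ 3.41 -1.18 -1.53] grip 0.5 j [ 0.19  0.28 -0.24 -0.   -1.05  1.62]
shift [-57.8 -27.9  15.7] turn [0.0005 0.003  0.0003] ydir [ 0.242 -0.97  -0.   ]
```

View pics/s4.png

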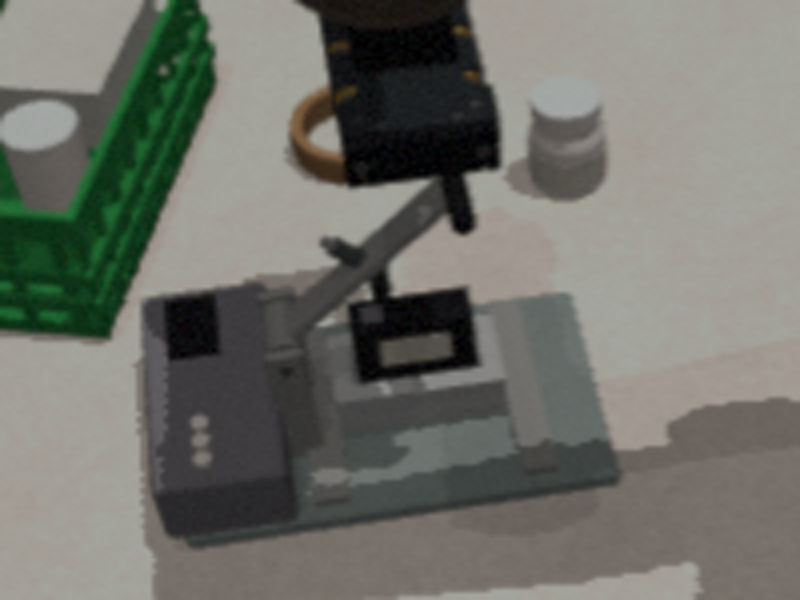

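The clamp is at about 0.8 rad, bar at (460,200). Now I'll go above the bar, centred, to press down.

Call:
step_arm:
  moves: "0 0 -4 0 0 0;-30 0 -4 0 0 0;-58 0 0 0 0 0;-58 -28 16 0 0 0;-58 -28 16 0 0 0;-40 -28 16 0 0 0;-26 -28 16 0 0 0;-26 -28 16 0 0 0"

```text
clock: 14.72
ee_pos: [0.5198, -0.0338, 0.2172]
tool_rot: [-0.071, 1.566, -2.967]
wrist_force: [0.7, 0.2, 1.4]
grip_width: 0.005
```

```bash
python3 l.py -29 7.5 212
```

```text
clock 14.725 ee [ 0.5198 -0.0338  0.2172] F [0.74 0.23 1.37] grip 0.4 j [ 0.25  0.22 -0.26 -0.   -1.09  1.57]
shift [ 5.2 -0.4 -0.6] turn [0.0004 0.005  0.0004] ydir [ 0.242 -0.97  -0.   ]
```

Call:
step_arm:
  moves: "5 0 0 0 0 0;10 0 5 0 0 0;16 0 10 0 0 0;22 0 15 0 0 0;27 0 19 0 0 0;33 0 23 0 0 0;40 0 26 0 0 0;46 0 30 0 0 0"

```text
clock: 15.72
ee_pos: [0.4906, -0.0412, 0.1744]
tool_rot: [0.549, 1.57, -2.347]
wrist_force: [-4.0, 0.9, 9.0]
grip_width: 0.01
```

Call:
step_arm:
  moves: "5 0 2 0 0 0;9 0 4 0 0 0;13 0 6 0 0 0;17 0 8 0 0 0;20 0 9 0 0 0;20 0 9 0 0 0"

```text
clock: 16.48
ee_pos: [0.4811, -0.0436, 0.1536]
tool_rot: [0.073, 1.567, -2.823]
wrist_force: [-4.2, -1.0, 5.3]
grip_width: 0.003
```

Call:
step_arm:
  moves: "2 0 0.5 0 0 0;4 0 1 0 0 0;6 0 1.5 0 0 0;8 0 2 0 0 0;10 0 2.3 0 0 0;10 0 2.3 0 0 0"

```text
clock: 17.23
ee_pos: [0.4789, -0.0442, 0.1434]
tool_rot: [0.072, 1.568, -2.825]
wrist_force: [-1.4, -0.8, 3.3]
grip_width: 0.006
```

Call:
step_arm:
  moves: "1 0 0.2 0 0 0;2 0 0.4 0 0 0;3 0 0.6 0 0 0;4 0 0.8 0 0 0;4 0 0.8 0 0 0"

```text
clock: 17.85
ee_pos: [0.4783, -0.0443, 0.1395]
tool_rot: [0.09, 1.567, -2.807]
wrist_force: [-3.9, -0.9, 5.8]
grip_width: 0.009
```

Call:
step_arm:
  moves: "1 0 0.2 0 0 0;2 0 0.4 0 0 0;3 0 0.6 0 0 0;4 0 0.8 0 0 0;4 0 0.8 0 0 0"

```text
clock: 18.48
ee_pos: [0.4773, -0.0446, 0.1354]
tool_rot: [0.067, 1.567, -2.829]
wrist_force: [-4.5, -1.5, 6.1]
grip_width: 0.006
```

Call:
step_arm:
  moves: "1 0 0.2 0 0 0;2 0 0.4 0 0 0;3 0 0.5 0 0 0;3 0 0.5 0 0 0"

```text
clock: 18.98
ee_pos: [0.4767, -0.0447, 0.1324]
tool_rot: [0.066, 1.567, -2.83]
wrist_force: [-5.0, -0.3, 7.0]
grip_width: 0.005
```

Call:
step_arm:
  moves: "1 0 0.1 0 0 0;2 0 0.2 0 0 0;3 0 0.2 0 0 0;3 0 0.2 0 0 0"

```text
clock: 19.48
ee_pos: [0.4763, -0.0448, 0.1294]
tool_rot: [0.057, 1.566, -2.839]
wrist_force: [-4.2, -0.2, 6.0]
grip_width: 0.003
```

Call:
step_arm:
  moves: "0.7 0 0 0 0 0;1.4 0 0 0 0 0;2 0 0 0 0 0;2 0 0 0 0 0"

```text
clock: 19.98
ee_pos: [0.4763, -0.0448, 0.1275]
tool_rot: [0.068, 1.566, -2.828]
wrist_force: [-5.3, -1.4, 8.3]
grip_width: 0.005
```

Call:
step_arm:
  moves: "0.7 0 0 0 0 0;1.4 0 0 0 0 0;2 0 0 0 0 0;2 0 0 0 0 0"

```text
clock: 20.48
ee_pos: [0.476, -0.0449, 0.1254]
tool_rot: [0.043, 1.565, -2.853]
wrist_force: [-5.5, -1.5, 8.1]
grip_width: 0.006
```

Call:
step_arm:
  moves: "0.7 0 0 0 0 0;1.4 0 0 0 0 0;2 0 0 0 0 0;2 0 0 0 0 0"

```text
clock: 20.98
ee_pos: [0.4761, -0.0449, 0.1234]
tool_rot: [0.051, 1.566, -2.845]
wrist_force: [-4.6, -1.4, 6.4]
grip_width: 0.011
```

Call:
step_arm:
  moves: "0.7 0 0 0 0 0;1.4 0 0 0 0 0;2 0 0 0 0 0;2 0 0 0 0 0"

```text
clock: 21.48
ee_pos: [0.4761, -0.0449, 0.1216]
tool_rot: [0.061, 1.566, -2.835]
wrist_force: [-5.8, -1.9, 8.8]
grip_width: 0.007
```

Call:
step_arm:
  moves: "0.7 0 0 0 0 0;1.4 0 0 0 0 0;2 0 0 0 0 0;2 0 0 0 0 0"

```text
clock: 21.98
ee_pos: [0.4759, -0.045, 0.1198]
tool_rot: [0.069, 1.565, -2.828]
wrist_force: [-6.8, -1.9, 10.6]
grip_width: -0.001
```

Call:
step_arm:
  moves: "0.7 0 0.3 0 0 0;1.4 0 0.6 0 0 0;2 0 1 0 0 0;2 0 1 0 0 0"

```text
clock: 22.48
ee_pos: [0.4758, -0.045, 0.1191]
tool_rot: [0.249, 1.567, -2.647]
wrist_force: [-9.3, -0.9, 17.7]
grip_width: 0.004
```

Call:
step_arm:
  moves: "0.7 0 0 0 0 0;1.4 0 0 0 0 0;2 0 0 0 0 0;2 0 0 0 0 0"

```text
clock: 22.98
ee_pos: [0.4758, -0.0451, 0.1183]
tool_rot: [0.368, 1.567, -2.527]
wrist_force: [-12.6, 1.1, 24.5]
grip_width: 0.005
```

That is the stop: 17.7 N, then 24.5 N, with almost no travel. Backing off and checking.

Call:
step_arm:
  moves: "-2 0 0 0 0 0;-4 0 0 0 0 0;-10 0 0 0 0 0;-40 0 0 0 0 0;-90 0 0 0 0 0;-130 0 40 0 0 0;-130 0 100 0 0 0;-130 0 100 0 0 0"

```text
clock: 23.98
ee_pos: [0.3773, -0.0691, 0.2455]
tool_rot: [-2.627, 1.569, 0.759]
wrist_force: [0.6, 1.2, 1.4]
grip_width: 0.002
```

```bash
python3 - <<'E'
from station import *
import cv2
from h import *
s=sense();print(s["clock"],s["ee_pos"],s["wrist_force"])
d=capture("side")
cv2.imwrite("pics/s5.png",cv2.resize(d["img"][130:290,180:380,::-1],None,fx=4,fy=3.75,interpolation=2))
o=np.array([.5502,-.0335]);a=np.radians(14);B=np.array([[np.cos(a),-np.sin(a)],[np.sin(a),np.cos(a)]])
C=cloud(d);L=((C[...,:2]-o)@B*1000);Z=C[...,2]*1000;ok=d["range_z"]>0
q=ok&(abs(L[...,0])<33)&(abs(L[...,1])<20)&(Z>70)&(Z<96);print("cart top",q.sum(),np.percentile(Z[q],[5,25,50,75,90,95]).round(1))
q=ok&(L[...,0]<-60)&(L[...,0]>-85)&(abs(L[...,1]-7)<40)&(Z>85)&(Z<140);print("bar",q.sum(),np.percentile(Z[q],[10,50,90,98]).round(1))
g=ok&(abs(L[...,0])<33)&(Z>70)&(Z<96)
for lo in range(-20,24,4):
  q=g&(L[...,1]>lo)&(L[...,1]<=lo+4); print(lo,q.sum(),np.median(Z[q]).round(1) if q.any() else "",end="; ")
E
```

```text
23.975 [ 0.37733518 -0.06911285  0.24552658] [0.61636394 1.15181603 1.38589791]
cart top 154 [71.5 75.7 80.9 83.8 86.1 94.2]
bar 169 [105.9 109.4 112.  113.2]
-20 0 ; -16 0 ; -12 0 ; -8 0 ; -4 0 ; 0 1 82.7; 4 13 82.9; 8 63 79.9; 12 70 78.5; 16 7 94.3; 20 9 94.3;
```

View pics/s5.png

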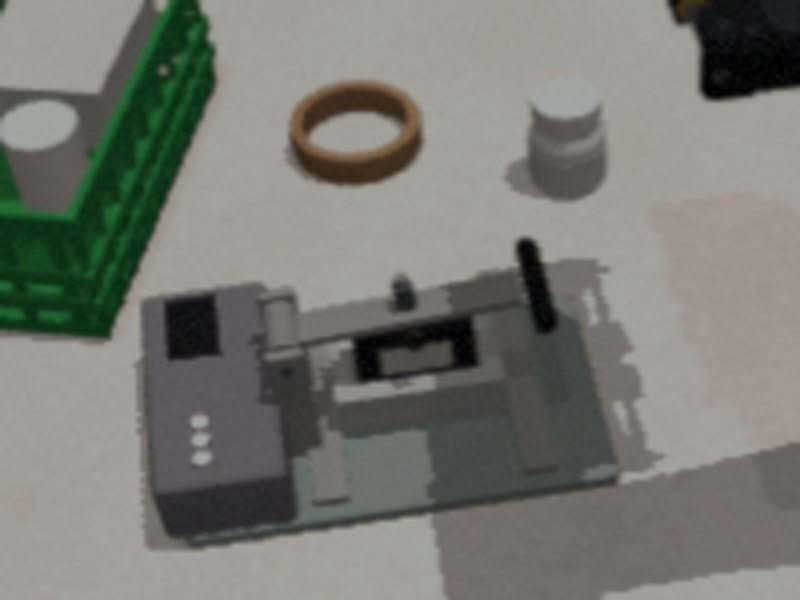

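The clamp stays shut at about 0.08 rad, bar at (535,285). The cartridge's long edge is at z≈83 mm, against 84 mm for home. Handing in.

```bash
python3 -c "
from station import *
print(job_done(),sense()['clock'])"
```

```text
the job is handed in; nothing more can be done
the job is handed in; nothing more can be done
```

The cartridge is in the slot and pressed home, the clamp is shut, and I handed the job in at about 24 s of the 72 s allowed.

- **Cartridge:** I gripped it across the 26 mm and lowered it into the slot, which I had seen about 7.5 mm to the right of mid-travel. It went in without measurable resistance and I let go. A camera check with the clamp still open showed the top at 90.6 mm, where 91 mm is expected on the sprung floor.
- **Clamp:** I pulled the bar over from behind to about 0.8 rad, then pressed it down from above in small steps. The force stayed at about 6–11 N until the stop, where it rose to 17.7 N and then 24.5 N with almost no travel. That last reading is close to the 25 N limit and came with a sideways force of about 12.6 N, so the total on the tool was roughly 27.5 N. I then backed off.
- **Last check:** After I moved clear, the clamp stayed at about 0.08 rad. The visible top edge of the cartridge read about 83 mm, where home is 84 mm and the limit 85.7 mm. The arm hides most of the top, so that height rests on only a few depth points. The tape and jar near the coder look unmoved in that view; I did not measure the other bystanders.

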